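Hang the rinsed brush pail on the double hook

TASK

Pick up the round pail by its handle and hang it on the double hook of the stand, so that the handle bar lies in the dips of both prongs and the pail hangs free and still. Leave the rectangular basket where it stands.

Things in the scene. Friction and masses are not known exactly. Their poses are not given: they have to be found in the camera images.
- pail: Round open metal pail, 0.18 kg, 72 mm wide at the foot, 94 at the rim, 70 high. A stiff square arch of 9 mm wire (fixed, 113 mm wide along y, 95 between its legs) carries a level bar over the middle, its centre line 150 mm above the underside; 75 mm of open height between rim and bar. Origin: centre of the underside; z up, bar along y.
- pail_grip (a point): Centre of the pail's handle bar, 150 mm above its underside, axes as the pail's. Here a wooden sleeve, 14 mm thick, 34 mm long (along y), is the place to grip, fingers closing along x; beside it the bare 9 mm bar is straight to y = +-46 mm.
- hook_seat (a point): Middle of the dark fixed stand's double hook, 195 mm up. Prongs (8 mm rod) at y = +-32 mm point to -x, about toward the robot. Each dips here, underside at z = -8 mm; the bar's centre seats at z = +4 mm. Upturned tips end at x = -30, z = +22 mm; behind, the prongs rise to z = +15 at x = +20 mm and run to a crossbar and post at x = +85, top z = +18. 124 mm round foot on the desk, 14 mm high.
- basket: Rectangular metal basket, 70 x 98 mm, 70 mm high, with the same arch and wooden sleeve as the pail; stays where it is. Loose. Origin: centre of its underside; its bar runs along y, 150 mm up.

How it is judged:
By the outcome, as a careful person would: the job done as asked, in the order asked, and still so for the second after the job is handed in, with the robot touching nothing.
It also fails if it takes over 45 s, if anything falls off the work surface, if the arm or the gripper's body presses on something with over 40 N, if the wrist force passes 120 N, or if a joint passes its speed limit or range.

ROBOT

A 6-joint arm with a two-finger parallel gripper is mounted at the origin on a cart in front of the work surface, level with it; the furniture and walls round the work are solid. World frame = base frame: x ahead of the robot, y to its left, z up, the work surface at z = 0. Lengths are in mm, angles in rad, forces in N, time in s.
With the tool pointing down it reaches from about 375 to 900 mm from the base axis. Payload 3.1 kg.
Tool frame: the origin (TCP) lies between the finger pads; the fingertips stand 19 mm ahead of it and the grasp point (between the pads) is the TCP (manip.tips_ahead is the z of the fingertips in the tool frame, in mm); z points along the fingers, y is the line along which they close (so a half turn about z gives the same grasp; the last joint's range is limited). The gripper opens to 87 mm and grips with 3 to 60 N. Pads are 19 mm wide; open, the fingers measure 117 mm over their backs; the gripper's body (75 mm by 190 mm) begins 51 mm behind the grasp point.
Start: joints at [-1.518, 0.527, 1.433, -0, 1.181, -0.178], TCP at [142.998, -608.398, 241.548] pointing down, gripper open.
Joint ranges: [-3.08, 3.08], [-0.75, 2.2], [0.22, 2.44], [-1.43, 4.57], [0, 2.65], [-2.85, 2.85]. Speed limits (rad/s): [2.79, 2.79, 3.14, 3.14, 3.14, 3.14].

INTERFACE

Orientations are given as a unit quaternion [x, y, z, w].
In Python, from plant import manip, hand, kinematics, status, get_image, get_calibration gives the robot as it stands. Calls block until the motion is done:
- manip.move_pose(position, orientation): joint-space move of the TCP to a pose.
- manip.move_straight(position, frame=None, max_speed=150, contact_N=None): straight line of the TCP; frame=None keeps the orientation; max_speed is the mean speed in mm/s. With contact_N (N) it stops when the force on the tool has changed by that much, and returns True; else False.
- manip.set_joints(angles): joint-space move.
- hand.gripper_to(opening, newtons=None): opening from 0.0 (shut) to 1.0 (fully open); newtons is the grip in N (None keeps the last); returns when the fingers have stopped.
- manip.sleep(seconds).
- kinematics.solve_ik(position, orientation): joint angles nearest the present ones, or None.
- status.get_state(): the state.
- get_image(name): name is "scene" or "top"; returns the picture (480x640x3 uint8, blue, green, red); there is no depth.
- get_calibration(name): a dict with "intrinsics" (3x3 intrinsics, pixels), "R" (3x3) and "t" (3): a world point X has camera coordinates R X + t. Camera axes: x right, y down, z forward; pixel columns grow to the right and rows downward; lengths in mm; the calibration is good to about 2 mm. A picture is of the moment at which its call begins. get_calibration takes no time and is no camera call.
A pose or a line that the arm cannot do raises manip.PlanningError and nothing moves.
- manip.close_job(): hands the job in; it is judged then, once.
The state is a dict: "clock": time; "joint_positions": joint angles; "joint_vel": joint speeds; "effort": joint torques, N m; "ee_pos": TCP position; "ee_rot": TCP orientation; "force": force on the tool from outside, world axes, zero at the start; "wrist_torque": the same for the moment, N m; "opening": opening from 0.0 (shut) to 1.0 (fully open); "gripper_force": force on a finger pad.
Only numpy, scipy, OpenCV 4.12 (cv2) and the standard library are available. Lean on these libraries where they do the work, as an engineer would, in place of code of your own. Each camera call takes 0.05 s, during which the arm holds its last target. There are 200 camera calls.

## Working session

There is one attempt and no reset: what is moved stays moved. The work goes in short steps, each a Python script; the robot and the scene stay as the last script left them, time stands still between calls to the robot, and variables do not carry over. Pictures are saved under pics/ and viewed, at most 10 in all, crops included, and the job is handed in when it is done.

```bash
mkdir -p pics; python3 - <<'E'
from plant import *
import cv2
for n in("scene","top"):
    cv2.imwrite(f"pics/{n}0.png",get_image(n)); c=get_calibration(n); print(n,c)
s=status.get_state(); print(s["clock"],s["ee_rot"],s["force"])
E
```

```text
scene {'intrinsics': array([[494.38163521,   0.        , 324.55337361],
       [  0.        , 494.38163521, 243.79389216],
       [  0.        ,   0.        ,   1.        ]]), 'R': array([[-0.63081412, -0.77589817, -0.00745468],
       [-0.47086171,  0.39041687, -0.79111561],
       [ 0.61673559, -0.49553678, -0.61162122]]), 't': array([330.57946591, 351.2825786 , 897.84200898])}
top {'intrinsics': array([[443.65940873,   0.        , 321.9122703 ],
       [  0.        , 443.65940873, 247.76158137],
       [  0.        ,   0.        ,   1.        ]]), 'R': array([[ 0.01639372, -0.99983663, -0.00761286],
       [-0.99695755, -0.01576529, -0.07633547],
       [ 0.07620298,  0.00884112, -0.99705313]]), 't': array([-5.51087037e-01,  5.52394496e+02,  1.09833605e+03])}
0.1 [ 9.93348419e-01  1.15143268e-01  4.48025359e-05 -9.71293281e-04] [ 0.02695706 -0.14006623  0.71893618]
```

View pics/scene0.png

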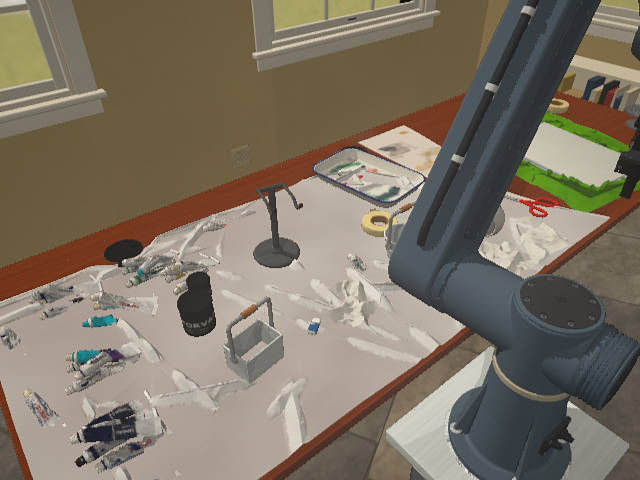

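View pics/top0.png

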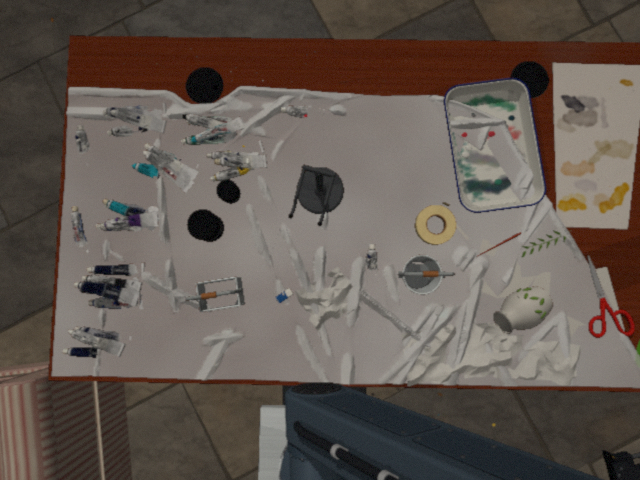

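The scene view shows the stand at (275,230), the basket at (253,340), and the pail mostly hidden behind the arm at (395,235). In the top view the pail's sleeve is at about (430,273), the stand at (318,190) and the basket at (220,295). I'll zoom in on these.

```bash
python3 - <<'E'
import cv2,numpy as np
t=cv2.imread("pics/top0.png");s=cv2.imread("pics/scene0.png")
r=lambda a:cv2.resize(a,(400,300),interpolation=cv2.INTER_CUBIC)
def crop(im,x,y): return r(im[y:y+60,x:x+80])
out=np.vstack([np.hstack([crop(t,280,160),crop(t,388,245)]),np.hstack([crop(s,240,170),cv2.resize(s[190:280,350:470],(400,300))])])
cv2.imwrite("pics/z1.png",out)
E
```

```text
(no output)
```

View pics/z1.png

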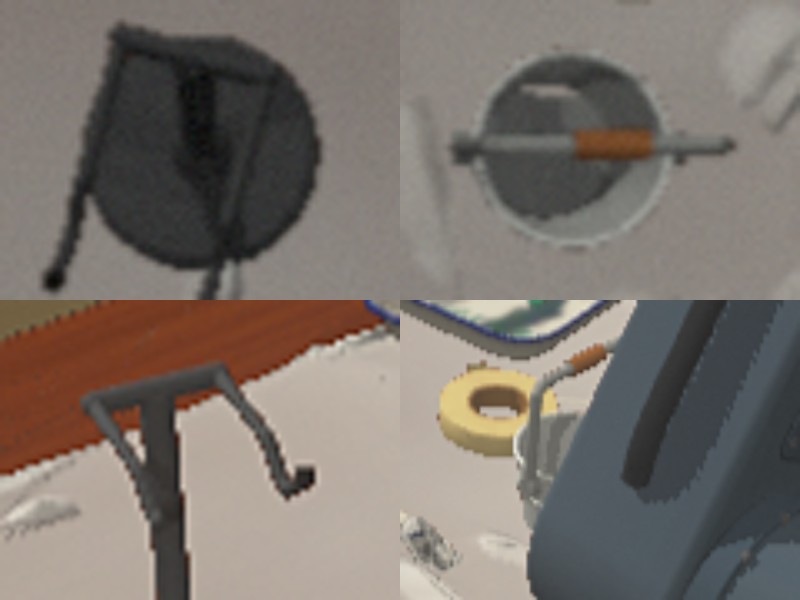

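The zoom shows the hook's two prongs, with the crossbar ends at (304,167) and (334,175) and the left tip at (291,216). The pail sleeve is at (431,274) in the top view and (406,207) in the scene view. Next I'll fit both poses.

```bash
cat > h.py <<'E'
from plant import *
import numpy as np, cv2
from scipy.optimize import least_squares
from scipy.spatial.transform import Rotation as Ro
C={n:get_calibration(n) for n in("scene","top")}
def proj(n,X):
    c=C[n]; p=(c["R"]@np.atleast_2d(X).T).T+c["t"]; p=p@c["intrinsics"].T; return p[:,:2]/p[:,2:]
def place(q,P): # q=x,y,yaw,z
    c,s=np.cos(q[2]),np.sin(q[2]); return np.array(P)@np.array([[c,s,0],[-s,c,0],[0,0,1]])+[q[0],q[1],q[3] if len(q)>3 else 0]
def fit(obs,q0):
    f=lambda q:np.concatenate([(proj(n,place(q,P))[0]-uv) for n,P,uv in obs])
    r=least_squares(f,q0,loss="soft_l1"); return r.x,f(r.x).reshape(-1,2).round(1)
def down(yaw): # tool z down, tool y (closing) along +-direction yaw
    y=np.array([np.cos(yaw),np.sin(yaw),0]);z=np.array([0,0,-1.]);return Ro.from_matrix(np.c_[np.cross(y,z),y,z]).as_quat()
E
python3 - <<'E'
from h import *
L,R=[85,32,209],[85,-32,209]
obs=[("top",L,(304,167.5)),("top",R,(334,175.2)),("top",[-30,32,215],(290.8,216)),
("scene",L,(258.4,190)),("scene",R,(284,184.5)),("scene",[-30,-32,215],(301,205.2))]
q,e=fit(obs,[600,0,0]);print(q,e.tolist())
print("foot",proj("top",place(q,[85,0,14])),"tipR",proj("top",place(q,[-30,-32,215])),"tipL scene",proj("scene",place(q,[-30,32,215])))
obs=[("top",[0,0,150],(431,273.7)),("scene",[0,0,150],(406.4,207.1)),("top",[0,-52,150],(452.4,274)),("top",[0,45,150],(410.5,273.9)),("top",[0,0,70],(423,275))]
p,e=fit(obs,[450,-250,0]);print(p,e.tolist())
np.savez("q.npz",q=q,p=p)
for yaw in (p[2],p[2]+np.pi): print(kinematics.solve_ik([p[0],p[1],150],down(yaw)))
for yaw in (q[2],q[2]+np.pi): print(kinematics.solve_ik([q[0],q[1],240],down(yaw)))
E
```

```text
[ 6.20827588e+02  3.90219859e+01 -2.67224264e-01] [[0.1, -1.2], [-1.0, -0.7], [-2.3, 1.4], [0.9, -0.6], [0.4, -0.8], [0.8, 0.0]]
foot [[319.68611187 189.43967706]] tipR [[317.75560539 225.8127114 ]] tipL scene [[274.98253884 211.77824324]]
[ 488.26653692 -234.72438967   12.58053753] [[-0.4, 0.2], [0.4, 0.8], [1.7, -0.1], [-0.2, -0.1], [-0.3, -0.6]]
[-6.54463664e-01  5.45803013e-01  1.72809383e+00 -4.44089210e-16
  8.67695814e-01 -6.68630583e-01]
[-6.54463664e-01  5.45803013e-01  1.72809383e+00 -4.44089210e-16
  8.67695814e-01  2.47296207e+00]
[-1.16630054e-01  5.25177538e-01  1.44204539e+00 -4.44089210e-16
  1.17436973e+00  1.50594210e-01]
None
```

```bash
python3 - <<'E'
from h import *
d=np.load("q.npz");q=d["q"];p=d["p"]
def crop(n,x,y,q,P,k=5):
    im=cv2.imread(f"pics/{n}0.png")[y:y+60,x:x+80]; im=cv2.resize(im,(400,300),interpolation=cv2.INTER_CUBIC)
    for l in P:
        uv=((proj(n,place(q,l))-[x,y]+.5)*5*8).astype(np.int32); cv2.polylines(im,[uv.reshape(-1,1,2)],False,(0,255,255),1,cv2.LINE_AA,3)
    return im
pr=lambda y:[[-30,y,215],[-20,y,204],[-8,y,193],[0,y,191],[8,y,195],[20,y,206],[85,y,209]]
a=np.linspace(0,6.28,40)
H=[pr(32),pr(-32),[[85,-32,209],[85,32,209]],[[85+62*np.cos(t),62*np.sin(t),14] for t in a]]
B=[[[0,-52,150],[0,52,150]],[[47*np.cos(t),47*np.sin(t),70] for t in a]]
cv2.imwrite("pics/z2.png",np.vstack([np.hstack([crop("top",280,168,q,H),crop("top",388,245,p,B)]),np.hstack([crop("scene",240,170,q,H),crop("scene",360,190,p,B)])]))
E
```

```text
(no output)
```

View pics/z2.png

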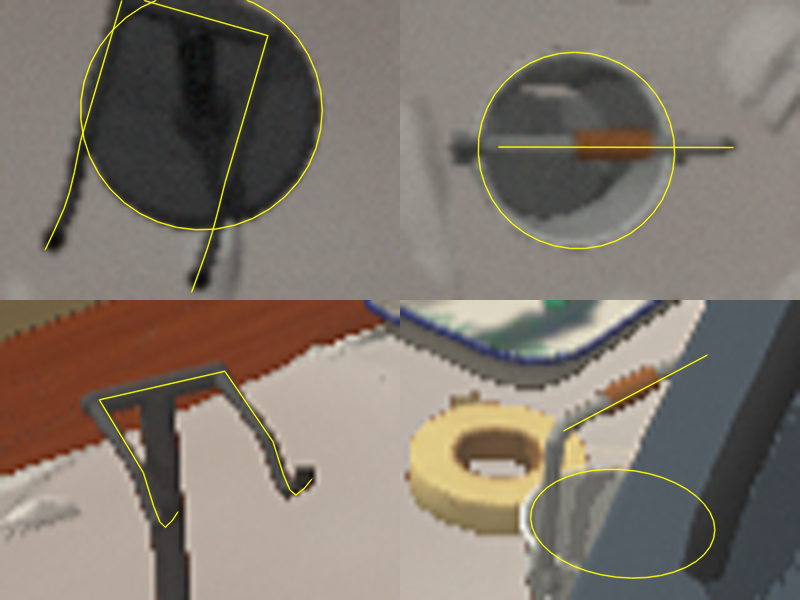

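The overlay is within 1–2 px. The right tip is at (319.5,223.5) in the top view. I'll refit the hook and then grasp.

```bash
python3 - <<'E'
from h import *
d=np.load("q.npz");p=d["p"]
L,R=[85,32,209],[85,-32,209]
obs=[("top",L,(303.6,167.3)),("top",R,(334,175.0)),("top",[-28,32,215],(290.1,215.9)),("top",[-28,-32,215],(319.5,223.6)),
("top",[85,0,7],(320.6,190)),
("scene",L,(258,190)),("scene",R,(284,184)),("scene",[-28,-32,214],(300.5,205.2)),("scene",[0,-32,191],(297.3,208.2))]
q,e=fit(obs,[600,0,0]);print(q,e.tolist())
np.savez("q.npz",q=q,p=p)
p[2]%=2*np.pi
o=down(p[2])
hand.gripper_to(0.6)
manip.move_pose([p[0],p[1],230],o)
manip.move_straight([p[0],p[1],149],max_speed=120,contact_N=8)
s=status.get_state();print(s["clock"],s["ee_pos"],s["force"])
hand.gripper_to(0,newtons=40)
s=status.get_state();print(s["clock"],s["ee_pos"],s["force"],s["opening"]*87,s["gripper_force"])
manip.move_straight([p[0],p[1],249],max_speed=120)
s=status.get_state();print(s["clock"],s["ee_pos"],s["force"],s["opening"]*87,s["gripper_force"])
cv2.imwrite("pics/g.png",np.hstack([cv2.resize(get_image("top")[150:350,300:567],(400,300)),cv2.resize(get_image("scene")[100:325,340:640],(400,300))]))
E
```

```text
[ 6.21172719e+02  3.81113175e+01 -2.56308960e-01] [[0.5, -1.1], [-1.0, -0.9], [-0.8, 0.6], [-0.9, 1.0], [-0.9, -0.2], [1.2, -0.7], [0.2, -0.5], [1.3, -0.4], [0.2, -1.1]]
3.65 [ 488.63329526 -235.22968365  149.42486944] [ 0.06080433 -0.41314486  0.08792883]
4.4083 [ 488.40276925 -234.78894056  149.01390507] [0.36432833 0.13314839 0.27413905] 12.524466068460088 39.95877776294947
5.3917 [ 487.66185612 -234.30811527  248.1849897 ] [-0.14643399  0.52994711 -2.00005571] 12.854070110868278 39.942050613462925
```

View pics/g.png

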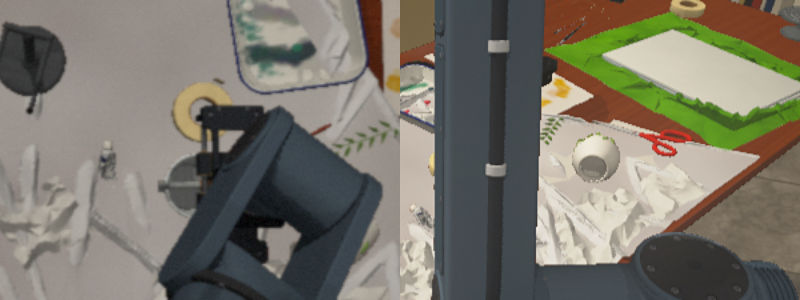

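The pail is held: opening 12.5 mm, 2 N of load. I'll carry it to the pre-hook position and check from there.

```bash
python3 - <<'E'
from h import *
q=np.load("q.npz")["q"]; o=down(q[2])
P=place(q,[-75,0,243])[0]
manip.move_pose(P,o); manip.sleep(.4)
s=status.get_state();print(s["clock"],P,s["ee_pos"],s["force"],s["opening"]*87, Ro.from_quat(s["ee_rot"]).as_matrix().round(3).tolist())
t=get_image("top");c=get_image("scene");cv2.imwrite("pics/t1.png",t);cv2.imwrite("pics/s1.png",c)
u=proj("top",P)[0].astype(int);v=proj("scene",P)[0].astype(int);print(u,v)
cr=lambda im,x,y:cv2.resize(im[y:y+120,x:x+80],(400,600),interpolation=cv2.INTER_CUBIC)
cv2.imwrite("pics/z3.png",np.hstack([cr(t,275,155),cr(c,v[0]-45,v[1]-50)]))
E
```

```text
Traceback (most recent call last):
ValueError: expected 3 finite numbers
```

```bash
python3 - <<'E'
from h import *
q=np.load("q.npz")["q"]; o=down(q[2])
P=place(q,[-75,0,243])
manip.move_pose(P,o); manip.sleep(.4)
s=status.get_state();print(s["clock"],P,s["ee_pos"],s["force"],s["opening"]*87, Ro.from_quat(s["ee_rot"]).as_matrix().round(3).tolist())
t=get_image("top");c=get_image("scene");cv2.imwrite("pics/t1.png",t);cv2.imwrite("pics/s1.png",c)
u=proj("top",P)[0].astype(int);v=proj("scene",P)[0].astype(int);print(u,v)
cr=lambda im,x,y:cv2.resize(im[y:y+120,x:x+80],(400,600),interpolation=cv2.INTER_CUBIC)
cv2.imwrite("pics/z3.png",np.hstack([cr(t,275,155),cr(c,v[0]-45,v[1]-50)]))
E
```

```text
7.0333 [548.62279745  57.1247044  243.        ] [548.6985579   56.49365249 243.02291491] [ 0.33394714  1.18705232 -1.77023599] 12.642454954355763 [[0.255, 0.967, 0.0], [0.967, -0.255, -0.0], [-0.0, 0.0, -1.0]]
[296 240] [295 207]
```

View pics/z3.png

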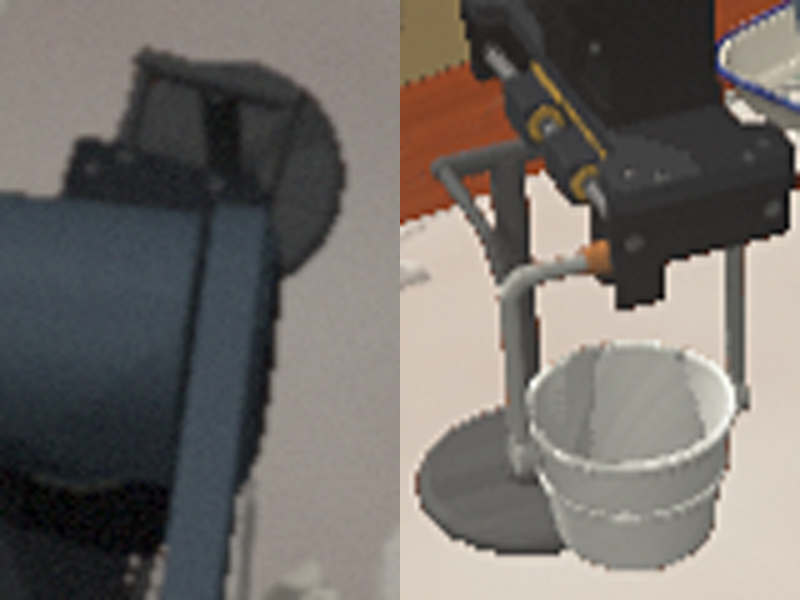

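The pail hangs level from the gripper just in front of the hook. The rim centre is at about (296,238) and the left arch corner at about (272,212) in the scene view. I'll compare these with the prediction.

```bash
python3 - <<'E'
from h import *
s=status.get_state();e=s["ee_pos"];q=np.load("q.npz")["q"];w=[e[0],e[1],q[2],e[2]]
print(proj("scene",place(w,[[0,0,-80],[0,52,-2],[0,20,0]])))
a=np.linspace(0,6.28,60);r=proj("scene",place(w,[[47*np.cos(t),47*np.sin(t),-80] for t in a]));print(r.min(0),r.max(0))
E
```

```text
[[297.43797891 237.613903  ]
 [273.06459728 214.36847318]
 [287.18223626 209.99961409]]
[276.44862899 225.40804831] [318.38580904 250.65382776]
```

```bash
python3 - <<'E'
from h import *
q=np.load("q.npz")["q"]
manip.move_straight(place(q,[-1,0,240]),max_speed=70); manip.sleep(.2)
s=status.get_state();print(s["clock"],s["ee_pos"],s["force"])
h=manip.move_straight(place(q,[-1,0,192]),max_speed=25,contact_N=3)
manip.sleep(.2)
s=status.get_state();print(h,s["clock"],s["ee_pos"],s["force"],s["wrist_torque"])
t=get_image("top");c=get_image("scene")
cr=lambda im,x,y:cv2.resize(im[y:y+120,x:x+80],(400,600),interpolation=cv2.INTER_CUBIC)
v=proj("scene",s["ee_pos"])[0].astype(int)
cv2.imwrite("pics/z4.png",np.hstack([cr(t,275,145),cr(c,v[0]-45,v[1]-50)]))
E
```

```text
8.5417 [619.91683402  38.51302362 240.14846293] [-0.54275562  0.3367054  -2.04610232]
True 10.2083 [619.68959162  38.4613572  198.37672391] [-0.12951425 -0.23765525  5.18600526] [-0.00113542  0.02089212  0.04067876]
```

View pics/z4.png

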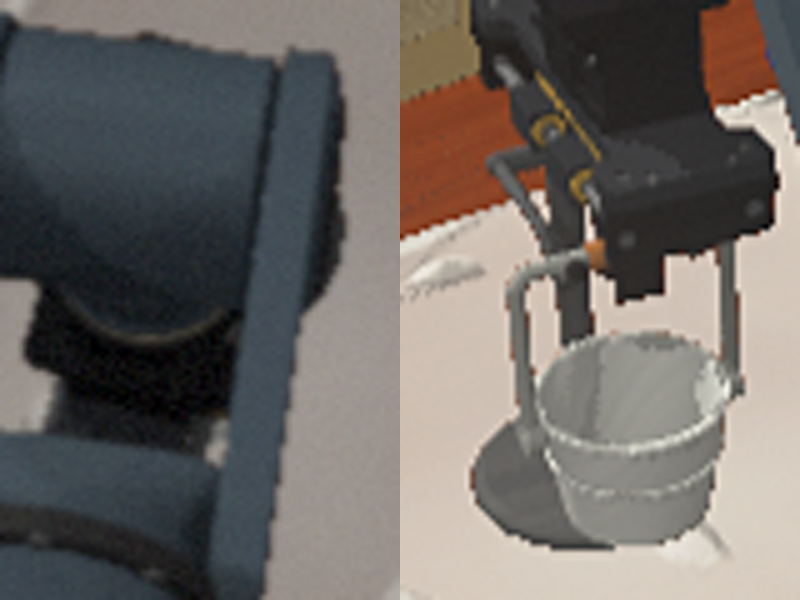

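Contact came at z = 198.4 (199 expected) with no side force, so the bar is in the dips. I'll release and retreat straight up.

```bash
python3 - <<'E'
from h import *
q=np.load("q.npz")["q"]
hand.gripper_to(0.45,newtons=10); manip.sleep(.3)
s=status.get_state();print(s["clock"],s["force"],s["opening"]);e=s["ee_pos"]
manip.move_straight([e[0],e[1],290],max_speed=60)
print(status.get_state()["force"])
manip.move_pose([450,-330,300],down(0)); 
for i in range(2):
    manip.sleep(1.0); t=get_image("top");c=get_image("scene")
    if i: print(cv2.absdiff(c,c0)[140:300,230:340].max(),cv2.absdiff(t,t0)[150:260,270:350].max())
    c0,t0=c,t
print(status.get_state()["clock"])
cr=lambda im,x,y:cv2.resize(im[y:y+120,x:x+80],(400,600),interpolation=cv2.INTER_CUBIC)
cv2.imwrite("pics/z5.png",np.hstack([cr(t,275,145),cr(c,245,150)]))
E
```

```text
11.375 [ 0.38685168 -0.55477128  0.1140358 ] 0.4523333563040433
[0.11971064 0.07766158 0.20887697]
6 16
16.775
```

View pics/z5.png

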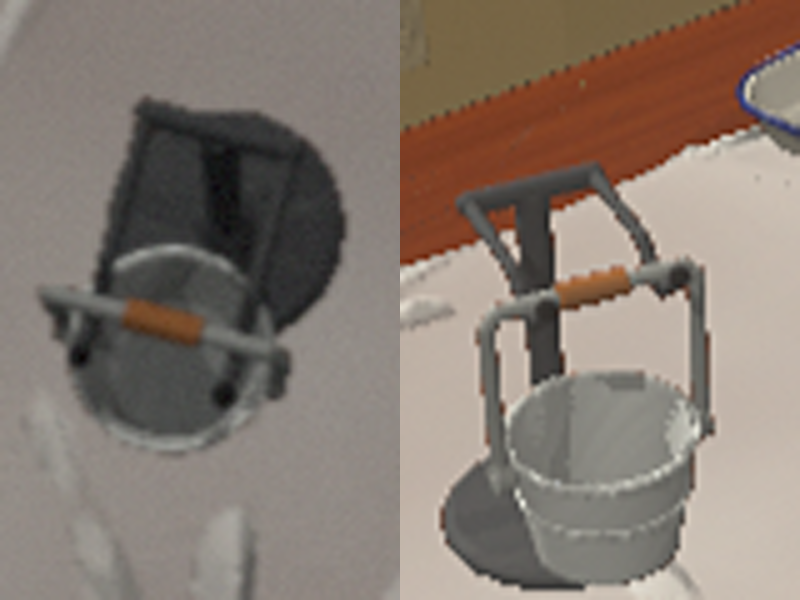

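The bar lies across both prongs behind the upturned tips, and the pail hangs level. The frame difference shows only noise. I'm handing in.

```bash
python3 -c "
from plant import manip
print(manip.close_job())"
```

```text
the job is handed in; nothing more can be done
None
```

The pail hangs still by its handle bar in the dips of both prongs, the basket was left where it stood, and the job was handed in at about 17 s with the robot clear of everything.

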